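# Stack the tile-drying tier on its base

### The arm

A 6-joint arm with a two-finger parallel gripper is mounted at the origin on a cart in front of the work surface, level with it; the furniture and walls round the work are solid. World frame = base frame: x ahead of the robot, y to its left, z up, the work surface at z = 0. Lengths are in m, angles in rad, forces in N, time in s.
With the tool pointing down it reaches from about 0.3 to 0.775 m from the base axis. Payload 14.6 kg.
Tool frame: the origin (TCP) lies between the finger pads; the fingertips stand 8 mm ahead of it and the grasp point (between the pads) lies 11 mm behind it (ctrl.tip_reach is the distance from the TCP to the fingertips, in m); y points along the fingers, z is the direction in which the jaws open and shut, and the axes are right-handed (so a half turn about y gives the same grasp; the last joint's range is limited). The gripper opens to 94 mm and grips with 3 to 60 N. Pads are 16 mm wide; open, the fingers measure 119 mm over their backs; the gripper's body (75 mm by 177 mm) begins 78 mm behind the grasp point.
Start: joints at [-1.315, 0.3, 1.521, -0, 1.321, -0.067], TCP at [0.174, -0.522, 0.213] pointing down, gripper open.
Joint ranges: [-3.03, 3.03], [-0.79, 2.21], [0.23, 2.52], [-1.04, 4.18], [0, 3.07], [-2.55, 2.55]. Speed limits (rad/s): [2.22, 2.22, 2.57, 3.14, 3.14, 3.14].

### API

Orientations are given as [roll, pitch, yaw] about the fixed x, y, z axes, in that order (R = Rz(yaw) Ry(pitch) Rx(roll)).
In Python, from station import ctrl gives the robot as it stands.
- The arm moves only by the tool play_rows, never from a script. Its arguments are lists of equal length, an entry for each row: "twist": the turn, a rotation vector about the world's x, y, z as a fraction of full scale, a list of three; "travel": the shift along the world's x, y, z as a fraction of full scale, a list of three; "grip": the gripper's target within -1 to 1 (shut at 1, half-way at 0, fully open at -1). A call has 1 to 12 rows; each row shifts and turns the commanded pose from where the row before left it; what a row does not reach is not made up. Full scale, the value 1, is 5 cm for a shift and 90 degrees for a turn. A row lasts 1/10 s, in which the tool goes at most 50 mm and 8.59 degrees, less where a joint would pass 70% of its speed; a pose out of reach is approached as far as the arm can. A call with a number of a shift or a turn outside -1 to 1 is refused whole. A call with a gripper value outside its range is refused whole. The fingers move at their own pace and stop on an object; "force" is the grip in N (left out, the last holds). Time passes only in rows, so rows that do not move let the fingers close. It gives the time, the measured TCP pose, the force and the opening at its end, in the units of the state.
- ctrl.get_obs(): the state, without advancing time (a new reading comes with each control period).
- ctrl.camera(name): name is "side" or "top"; returns a dict with "img" (400x640x3 uint8, red, green, blue), "vfov" (degrees; the focal length in pixels is half the picture's height over the tangent of half this angle, whatever the lens; pixels are square), "cx", "cy" (the principal point, pixels), "k1" (the pictures are not rectified: a ray, as slopes to the right and down, at radius r is drawn at 1 + k1 r^2 times it, then the intrinsics apply), "rvec" (rotation vector, rad) and "tvec" (3), from world to camera coordinates, as OpenCV has them. Camera axes: x right, y down, z forward; pixel columns grow to the right and rows downward; lengths in m; the calibration is good to about 2 mm. A picture is of the moment at which its call begins. There is no depth.
- ctrl.hand_in(): hands the job in, once; it reports no verdict.
Trained networks look in a picture, given as the dict that the camera call returned (one of the last four; its "shot" number tells which), for a name from the list of things; names that differ only in an ending like _2 or _b are one class to them, and where a whole thing is asked for, a point or a joint stands for the part that bears it (a point fixed in the world has none). Each returns a list of dicts, best first, with "confidence" (0 to 1); they miss things now and then, are a little off and sometimes report something else, mostly with a low value. They report only what shows in the picture. A call takes as long as a camera call.
- ctrl.boxes_of(name, picture): "point" ([column, row] in pixels, amid what is visible of it).
- ctrl.trace(name, picture): "pixels" (400x640 bool, what is visible of it) and "point" ([column, row] in pixels, amid what is visible of it).
The state is a dict: "time_s": time; "qpos": joint angles; "joint_vel": joint speeds; "tau": joint torques, N m; "ee_pos": TCP position; "eef_rot": TCP orientation; "force": force on the tool from outside, world axes, zero at the start; "moment": the same for the moment, N m; "grip_width": finger opening in m.
Only numpy, scipy, OpenCV 4.12 (cv2) and the standard library are available. Lean on these libraries where they do the work, as an engineer would, in place of code of your own. Each camera call takes 0.05 s, during which the arm holds its last target.

### The job

Pick up the small wooden drying tier by the bar over its top and, lifting it well clear of the turntable (10 cm tall) in the middle of the table, stack it on the base it fits, the oblong one rather than the square one. All four corner posts must stand fully home in the four corner sockets, either way round. Lower it in without dropping it, and let go.

Things in the scene. Friction and masses are not known exactly. Their poses are not given: they have to be found in the camera images.
- tier: Loose wooden slatted deck 124x84 mm on four corner posts, handle bar above; 0.3 kg. Origin: middle of footprint at the post ends; z up, x along the long side. Posts 12 mm square, centres x +-55, y +-35, ends z 0; deck z 60 to 72; bar 14 mm square, 124 long along x at y 0, centre z 115, on 12 mm uprights at x +-55. Same after a half turn.
- long_base: Oblong base, fits the tier: low wooden frame 138x98 mm, fixed, with a flared square steel socket on each corner; a loose tile lies in its middle, clear of the posts. Origin: middle of underside, on the table; z up, x along the long side. Sockets: centres x +-55, y +-35, floor z 14, rim z 46; 22 mm wide inside, flaring from z 28 to 36 mm at the rim. Tier's origin when home: z 14.
- square_base: The other base, which does not fit the tier: same make and same sockets, fixed too, but square, 98x98 mm, socket centres at x +-35, y +-35 mm. Origin: middle of its underside, on the table; z up.

How it is judged:
At the end, for the whole second after the job is handed in: The tier stands at rest on the oblong base with all four posts down on the socket floors: its origin 14 mm (+-6 mm) above the base's origin and within 12 mm of it sideways, long sides parallel within 0.2 rad (either way round), upright within 0.07 rad (z of tier in the frame of long_base between 0.008 and 0.02 m and horizontal distance between tier and long_base below 0.012 m and angle between the x axis of tier and the x axis of long_base, either way round below 0.2 rad and angle between tier's own z axis and vertical below 0.07 rad and linear speed of tier below 0.02 m/s); the robot touches nothing.
It fails at once if the tier is dropped onto the oblong base: it falls freely, out of the fingers, faster than 0.7 m/s (a fall of more than about 25 mm) within 0.1 m sideways of the base's middle (linear speed of tier above 0.7 m/s and contact force between the fingers and tier below 0.05 N and horizontal distance between tier and long_base below 0.1 m).
It also fails if it takes over 48 s, if anything falls off the work surface, if the arm or the gripper's body presses on something with over 40 N, if the wrist force passes 120 N, or if a joint passes its speed limit or range.

## Working session

There is one attempt and no reset: what is moved stays moved. The work goes in short steps, Python scripts to look and compute and a tool call to move; the robot and the scene stay as the last step left them, time stands still between calls to the robot, and variables do not carry over. Pictures are saved under pics/ and viewed, and the job is handed in when it is done.

Besides the shell and the picture viewer there is one more tool, called as a command line: name --argument value ..., lists and objects as JSON in quotes. play_rows: Moves the arm, as the interface text tells. Its arguments: {"type":"object","properties":{"twist":{"type":"array"},"travel":{"type":"array"},"grip":{"type":"array"},"force":{"type":"number"}},"required":["twist","travel","grip"]}

```bash
ls; mkdir -p pics
cat > h.py <<'E'
import numpy as np, cv2
from station import ctrl
def K(c):
    f=200/np.tan(np.radians(c['vfov'])/2); return np.array([[f,0,c['cx']],[0,f,c['cy']],[0,0,1.]])
def D(c): return np.array([c['k1'],0,0,0.])
def proj(c,P): return cv2.projectPoints(np.array(P,float).reshape(-1,3),np.array(c['rvec'],float),np.array(c['tvec'],float),K(c),D(c))[0].reshape(-1,2)
def ray(c,uv):
    p=cv2.undistortPoints(np.array(uv,float).reshape(-1,1,2),K(c),D(c)).reshape(-1,2)
    R=cv2.Rodrigues(np.array(c['rvec'],float))[0]; o=-R.T@np.array(c['tvec'],float).ravel()
    d=np.c_[p,np.ones(len(p))]@R; return o,d
def atz(c,uv,z):
    o,d=ray(c,uv); return o+d*((z-o[2])/d[:,2])[:,None]
def model(x,y,z,yaw,pts):
    c,s=np.cos(yaw),np.sin(yaw); pts=np.array(pts,float)
    return pts@np.array([[c,s,0],[-s,c,0],[0,0,1]])+[x,y,z]
E
python3 - <<'E'
from h import *
import pickle
cs={}
for n in('side','top'):
    c=ctrl.camera(n); cs[n]=c
    cv2.imwrite(f'pics/{n}0.png',c['img'][:,:,::-1])
    R=cv2.Rodrigues(np.array(c['rvec'],float))[0]
    print(n,c['vfov'],c['cx'],c['cy'],c['k1'],-R.T@np.array(c['tvec']).ravel(),R[2])
    for t in('tier','long_base','square_base'):
        for r in ctrl.trace(t,c)[:3]: print(t,r['confidence'],r['point'],r['pixels'].sum())
pickle.dump(cs,open('c0.pkl','wb'))
o=ctrl.get_obs();print(o)
E
```

```text
pics
side 45.36440870385366 323.44736454561667 202.8654661721035 0.006487282484320183 [0.18718833 0.9482252  0.67136454] [ 0.29557761 -0.7888509  -0.53883962]
tier 0.85 [315.3, 144.1] 1254
long_base 0.95 [387.8, 173.7] 1051
square_base 0.57 [275.6, 268.5] 2320
top 57.34153731039929 322.10712614773826 197.75066117945545 0.01618531616744548 [ 0.50154051 -0.00783091  0.86960212] [ 0.04753951  0.04154996 -0.99800481]
tier 0.96 [443.2, 142.1] 2382
long_base 0.82 [422.4, 224.4] 2602
long_base 0.28 [221.2, 195.3] 2152
square_base 0.91 [219.9, 197.3] 2248
{'time_s': 0.4, 'qpos': array([-1.31463536e+00,  3.00003012e-01,  1.52107289e+00,  8.57902408e-06,
        1.32069331e+00, -6.65952470e-02]), 'joint_vel': array([ 1.13696404e-03,  1.49256684e-04, -1.32658915e-03,  1.26533282e-03,
       -5.65063356e-05,  1.76129787e-03]), 'tau': array([-1.44208101e-03, -5.31199443e+01, -3.52604592e+01,  7.08331936e-02,
        2.18883570e-02, -3.92298784e-05]), 'ee_pos': array([ 0.17444186, -0.52156255,  0.21335819]), 'eef_rot': array([-1.57097194e+00,  2.00427418e-05, -2.81883856e+00]), 'force': array([ 0.30816604,  0.80861505, -0.09548841]), 'moment': array([-0.0745638 ,  0.01243871, -0.01110705]), 'grip_width': 0.09404685281723019}
```

View pics/side0.png

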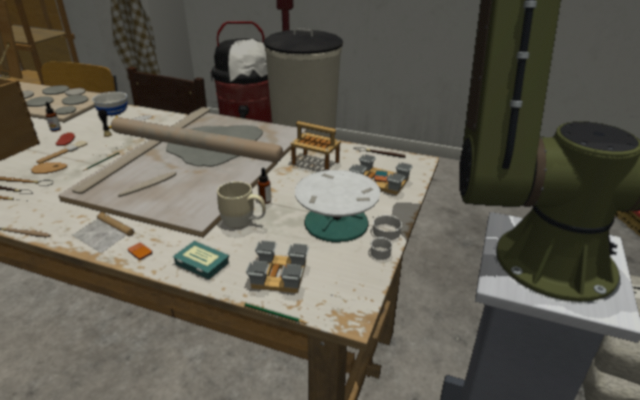

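View pics/top0.png

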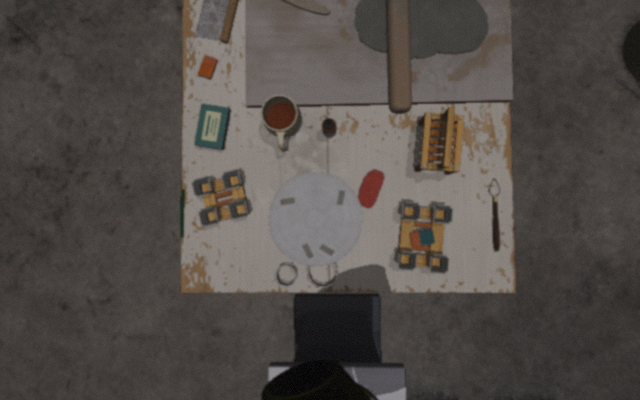

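Run:
```python
from h import *
import pickle
cs=pickle.load(open('c0.pkl','rb'))
t=cs['top']['img'][90:285,380:480,::-1]; s=cs['side']['img'][110:200,270:430,::-1]
cv2.imwrite('pics/tz.png',cv2.resize(t,None,fx=3,fy=3,interpolation=cv2.INTER_CUBIC))
cv2.imwrite('pics/sz.png',cv2.resize(s,None,fx=5,fy=5,interpolation=cv2.INTER_CUBIC))
```

```text
(no output)
```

View pics/tz.png

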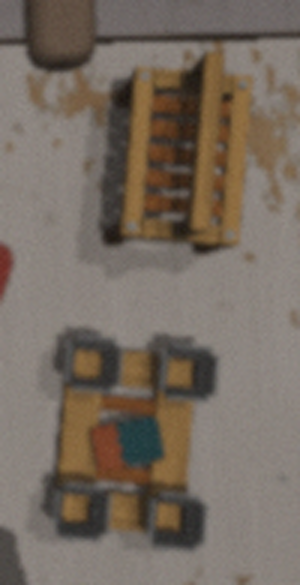

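View pics/sz.png

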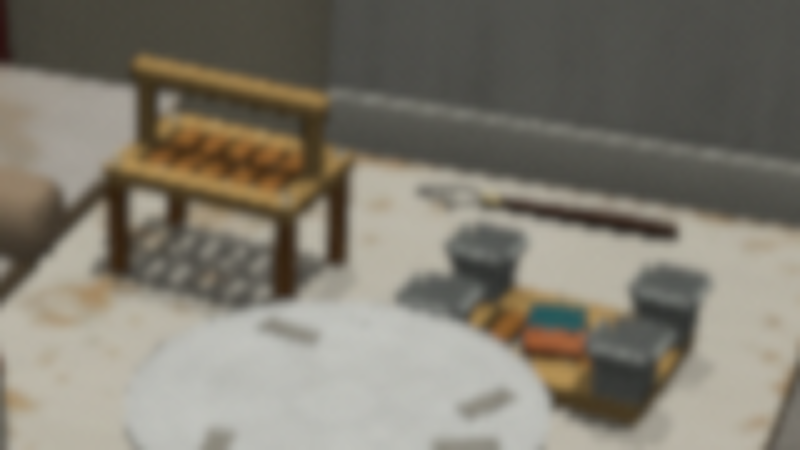

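```bash
cat > fit.py <<'E'
from h import *
import pickle
from scipy.optimize import least_squares
cs=pickle.load(open('c0.pkl','rb'))
T=lambda a:(np.array(a,float)+.5)/3-.5+[380,90]
S=lambda a:(np.array(a,float)+.5)/5-.5+[270,110]
tt=[((62,42,72),(137,72)),((-62,42,72),(122,238)),((62,-42,72),(250,78)),((-62,-42,72),(240,245)),
((62,7,122),(204,54)),((62,-7,122),(223,55)),((-62,7,122),(190,232)),((-62,-7,122),(209,233))]
ts=[((62,42,72),(107,168)),((-62,42,72),(290,213)),((-62,-42,72),(352,158)),((62,7,122),(135,62)),((-62,7,122),(322,105))]
bt=[((55,35,46),(91,360)),((55,-35,46),(188,371)),((-55,35,46),(78,507)),((-55,-35,46),(177,518))]
bs=[((55,-35,46),(487,242)),((-55,-35,46),(672,286)),((-55,35,46),(632,345)),((55,35,46),(437,292))]
def fit(a,b,x0):
    A=np.array([m for m,_ in a])/1e3;B=np.array([m for m,_ in b])/1e3
    ua=np.array([T(p) for _,p in a]);ub=np.array([S(p) for _,p in b])
    def f(p): return np.r_[(proj(cs['top'],model(*p,A))-ua).ravel(),(proj(cs['side'],model(*p,B))-ub).ravel()]
    r=least_squares(f,x0,loss='soft_l1'); print(r.x.round(4)); print(f(r.x).reshape(-1,2).round(1).tolist()); return r.x
if __name__=='__main__':
    pt=fit(tt,ts,[.6,-.25,0,0]); pb=fit(bt,bs,[.4,-.2,0,0])
    def box(x0,x1,y0,y1,z): return [(x0,y0,z),(x1,y0,z),(x1,y1,z),(x0,y1,z)]
    tr=[box(-62,62,-42,42,72),box(-62,62,-7,7,122)]+[box(sx*55-6,sx*55+6,sy*35-6,sy*35+6,0) for sx in(1,-1) for sy in(1,-1)]
    br=[box(sx*55-18,sx*55+18,sy*35-18,sy*35+18,46) for sx in(1,-1) for sy in(1,-1)]+[box(-69,69,-49,49,0)]
    for n,F,k,sl in(('top',3,T,(90,285,380,480)),('side',5,S,(110,200,270,430))):
        im=cv2.resize(cs[n]['img'][sl[0]:sl[1],sl[2]:sl[3],::-1],None,fx=F,fy=F,interpolation=cv2.INTER_CUBIC)
        for p,L,col in((pt,tr,(0,255,0)),(pb,br,(255,0,255))):
            for l in L:
                uv=(proj(cs[n],model(*p,np.array(l)/1e3))-[sl[2],sl[0]]+.5)*F-.5
                cv2.polylines(im,[uv.round().astype(int)],True,col,1)
        cv2.imwrite(f'pics/fit_{n}.png',im)
E
python3 fit.py
```

```text
[ 0.6579 -0.2365 -0.0048 -0.0971]
[[-0.8, -0.9], [-0.2, -0.1], [0.5, -0.0], [-0.4, 0.8], [-0.1, -0.4], [0.5, -0.3], [0.0, 0.3], [0.6, 0.5], [-1.0, -0.0], [0.8, -0.1], [0.9, -0.5], [-1.1, 0.9], [0.1, 0.5]]
[ 0.4521 -0.2004 -0.0043 -0.1088]
[[0.6, 0.7], [-0.0, 0.1], [0.6, 0.9], [-0.6, 0.6], [-0.6, 0.2], [-1.0, 0.0], [-1.6, -0.8], [-0.4, 0.5]]
```

View pics/fit_top.png

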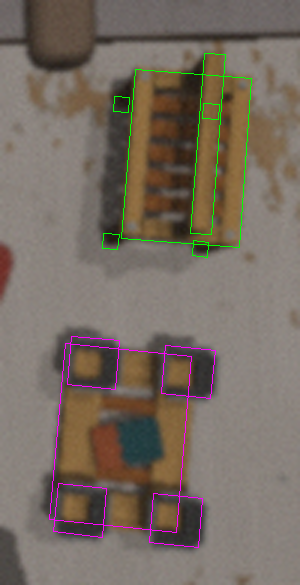

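View pics/fit_side.png

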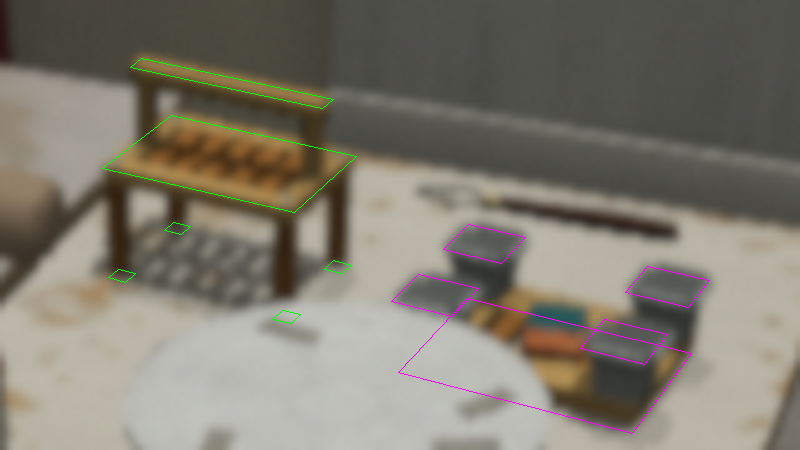

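play_rows --twist '[[0,0,-0.011],[0,0,-0.011],[0,0,-0.011],[0,0,-0.011],[0,0,-0.011],[0,0,-0.011],[0,0,-0.011],[0,0,-0.011],[0,0,-0.011],[0,0,-0.011],[0,0,-0.011],[0,0,-0.011]]' --travel '[[0.4,0.24,0.05],[0.4,0.24,0.05],[0.4,0.24,0.05],[0.4,0.24,0.05],[0.4,0.24,0.05],[0.4,0.24,0.05],[0.4,0.24,0.05],[0.4,0.24,0.05],[0.4,0.24,0.05],[0.4,0.24,0.05],[0.4,0.24,0.05],[0.4,0.24,0.05]]' --grip '[-1,-1,-1,-1,-1,-1,-1,-1,-1,-1,-1,-1]'

```text
time_s: 1.6
ee_pos: [0.4152, -0.377, 0.2436]
eef_rot: [-1.571, -0.0, -3.027]
force: [1.1, -0.6, 0.8]
grip_width: 0.094
```

play_rows --twist '[[0,0,-0.011],[0,0,-0.011],[0,0,-0.011],[0,0,-0.011],[0,0,-0.011],[0,0,-0.011],[0,0,-0.011],[0,0,-0.011],[0,0,-0.011],[0,0,-0.011],[0,0,-0.011],[0,0,-0.011]]' --travel '[[0.4,0.24,0],[0.4,0.24,0],[0.4,0.24,0],[0.4,0.24,0],[0.4,0.24,0],[0.4,0.24,0],[0.4,0.24,0],[0.4,0.24,0],[0.4,0.24,0],[0.4,0.24,0],[0.4,0.24,0],[0.4,0.24,0]]' --grip '[-1,-1,-1,-1,-1,-1,-1,-1,-1,-1,-1,-1]'

```text
time_s: 2.8
ee_pos: [0.6552, -0.233, 0.2433]
eef_rot: [-1.571, -0.0, 3.049]
force: [-0.0, 0.6, 0.4]
grip_width: 0.0944
```

play_rows --twist '[[0,0,0],[0,0,0]]' --travel '[[0,0,0],[0,0,0]]' --grip '[-1,-1]'

```text
time_s: 3.0
ee_pos: [0.6543, -0.2336, 0.243]
eef_rot: [-1.571, -0.001, 3.051]
force: [-0.1, 0.4, -0.1]
grip_width: 0.0938
```

```bash
cat > pic.py <<'E'
from h import *
import pickle,sys
tag=sys.argv[1]; cs={}
for n,F,sl in(('top',3,(60,285,360,520)),('side',5,(60,200,270,430))):
    c=ctrl.camera(n);cs[n]=c
    im=cv2.resize(c['img'][sl[0]:sl[1],sl[2]:sl[3],::-1],None,fx=F-(n=='top')*.5-(n=='side')*1,fy=F-(n=='top')*.5-(n=='side')*1,interpolation=cv2.INTER_CUBIC)
    cv2.imwrite(f'pics/{tag}_{n}.png',im)
pickle.dump(cs,open(f'{tag}.pkl','wb'))
o=ctrl.get_obs();print(o['time_s'],o['ee_pos'],o['eef_rot'],o['force'],o['moment'])
E
python3 pic.py a
```

```text
3.1 [ 0.65383195 -0.23422499  0.24353436] [-1.57071916e+00 -1.37986059e-04  3.04929956e+00] [ 1.14804358  0.48654185 -0.36916701] [-0.01069823  0.01246896  0.03786522]
```

View pics/a_top.png

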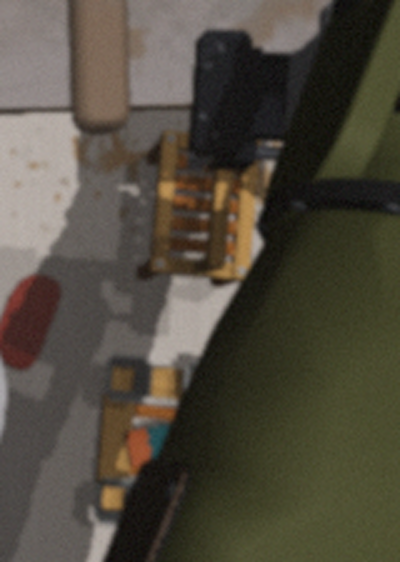

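View pics/a_side.png

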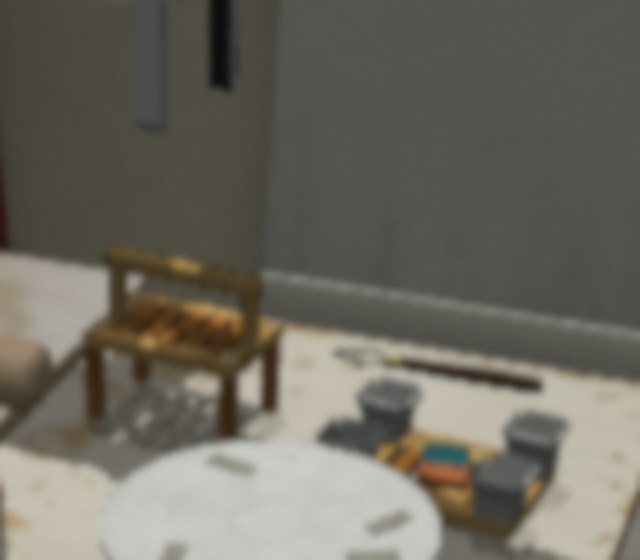

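play_rows --twist '[[0,0,0],[0,0,0],[0,0,0],[0,0,0],[0,0,0],[0,0,0],[0,0,0],[0,0,0],[0,0,0],[0,0,0],[0,0,0]]' --travel '[[0.08,-0.05,-0.2],[0,0,-0.3],[0,0,-0.3],[0,0,-0.3],[0,0,-0.3],[0,0,-0.3],[0,0,-0.3],[0,0,-0.3],[0,0,-0.3],[0,0,-0.2],[0,0,0]]' --grip '[-1,-1,-1,-1,-1,-1,-1,-1,-1,-1,-1]'

```text
time_s: 4.2
ee_pos: [0.6579, -0.2358, 0.1015]
eef_rot: [-1.572, -0.002, 3.05]
force: [0.3, -0.1, 0.0]
grip_width: 0.0937
```

```bash
python3 pic.py b
```

```text
4.3 [ 0.65866125 -0.23614606  0.10378389] [-1.57068592e+00  4.49169574e-04  3.04973514e+00] [ 0.19002574 -0.60400607 -0.02951982] [ 0.02982427 -0.00733115 -0.03094786]
```

View pics/b_side.png

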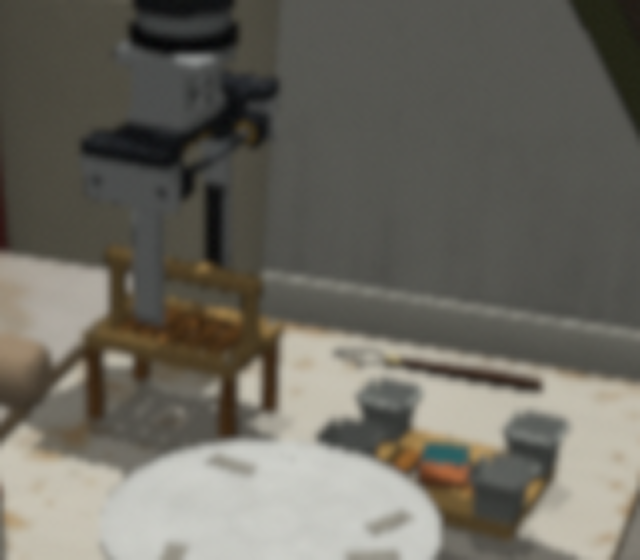

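View pics/b_top.png

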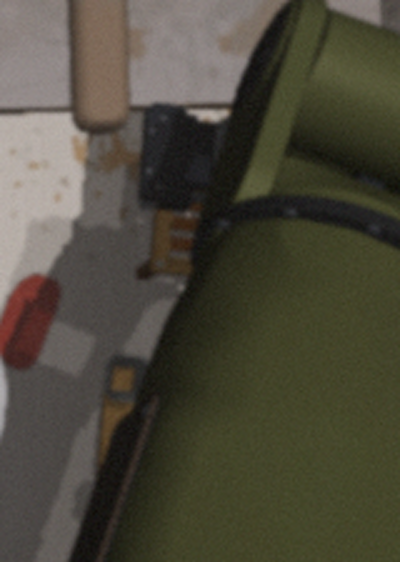

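play_rows --twist '[[0,0,0],[0,0,0],[0,0,0],[0,0,0],[0,0,0],[0,0,0],[0,0,0],[0,0,0],[0,0,0],[0,0,0]]' --travel '[[0,0,0],[0,0,0],[0,0,0],[0,0,0],[0,0,0],[0,0,0],[0,0,0],[0,0,0],[0,0,0],[0,0,0]]' --grip '[0,0.3,0.5,0.7,1,1,1,1,1,1]' --force 45

```text
time_s: 5.3
ee_pos: [0.6585, -0.2361, 0.1034]
eef_rot: [-1.571, 0.0, 3.05]
force: [0.1, -0.3, -0.5]
grip_width: 0.0174
```

play_rows --twist '[[0,0,0],[0,0,0],[0,0,0],[0,0,0]]' --travel '[[0,0,0],[0,0,0],[0,0,0],[0,0,0]]' --grip '[1,1,1,1]'

```text
time_s: 5.7
ee_pos: [0.6584, -0.236, 0.1034]
eef_rot: [-1.571, -0.0, 3.05]
force: [0.1, -0.1, -0.1]
grip_width: 0.0136
```

play_rows --twist '[[0,0,0],[0,0,0],[0,0,0],[0,0,0],[0,0,0],[0,0,0],[0,0,0],[0,0,0],[0,0,0],[0,0,0],[0,0,0],[0,0,0]]' --travel '[[0,0,0.1],[0,0,0.2],[0,0,0.3],[0,0,0.3],[0,0,0.3],[0,0,0.3],[0,0,0.3],[0,0,0.3],[0,0,0.3],[0,0,0.3],[0,0,0.2],[0,0,0.1]]' --grip '[1,1,1,1,1,1,1,1,1,1,1,1]'

```text
time_s: 6.9
ee_pos: [0.6586, -0.2362, 0.2548]
eef_rot: [-1.57, 0.001, 3.05]
force: [-0.2, -0.2, -2.8]
grip_width: 0.0136
```

```bash
python3 pic.py c
```

```text
7.0 [ 0.65856582 -0.23612733  0.25397694] [-1.57062902e+00  6.34876963e-04  3.04970421e+00] [-0.34156793  0.45001543 -1.41436553] [ 0.06243381 -0.02375569 -0.03320558]
```

View pics/c_side.png

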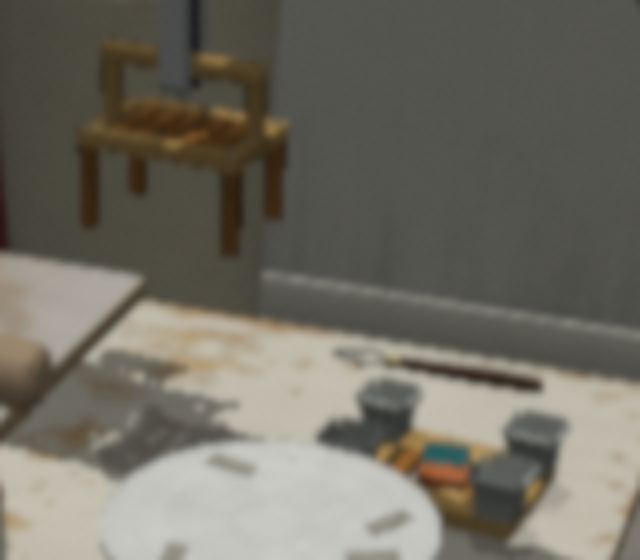

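play_rows --twist '[[0,0,0],[0,0,-0.005],[0,0,-0.006],[0,0,0],[0,0,0],[0,0,0],[0,0,0],[0,0,0],[0,0,0],[0,0,0],[0,0,0],[0,0,0]]' --travel '[[-0.15,0,0],[-0.3,0.06,0],[-0.4,0.08,0],[-0.45,0.08,0],[-0.45,0.08,0],[-0.45,0.08,0],[-0.45,0.08,0],[-0.45,0.08,0],[-0.4,0.08,0],[-0.35,0.06,0],[-0.2,0.04,0],[-0.07,0,0]]' --grip '[1,1,1,1,1,1,1,1,1,1,1,1]'

```text
time_s: 8.2
ee_pos: [0.4516, -0.1999, 0.2534]
eef_rot: [-1.571, -0.0, 3.032]
force: [0.7, 0.6, -1.6]
grip_width: 0.0136
```

play_rows --twist '[[0,0,0],[0,0,0],[0,0,0],[0,0,0],[0,0,0],[0,0,0],[0,0,0],[0,0,0],[0,0,0],[0,0,0]]' --travel '[[0,0,-0.1],[0,0,-0.2],[0,0,-0.2],[0,0,-0.2],[0,0,-0.2],[0,0,-0.2],[0,0,-0.2],[0,0,-0.2],[0,0,-0.1],[0,0,0]]' --grip '[1,1,1,1,1,1,1,1,1,1]'

```text
time_s: 9.2
ee_pos: [0.4523, -0.2, 0.1727]
eef_rot: [-1.571, -0.001, 3.032]
force: [0.4, 0.2, -1.6]
grip_width: 0.0139
```

```bash
python3 pic.py d
```

```text
9.3 [ 0.45263088 -0.2001716   0.17374126] [-1.57063235e+00  4.30524545e-04  3.03237923e+00] [-0.02726374 -0.02175084 -2.48624134] [0.02208528 0.0181532  0.0292608 ]
```

View pics/d_side.png

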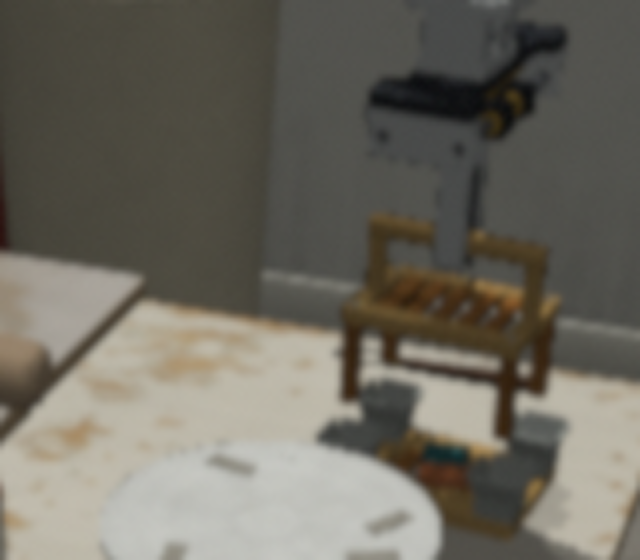

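View pics/d_top.png

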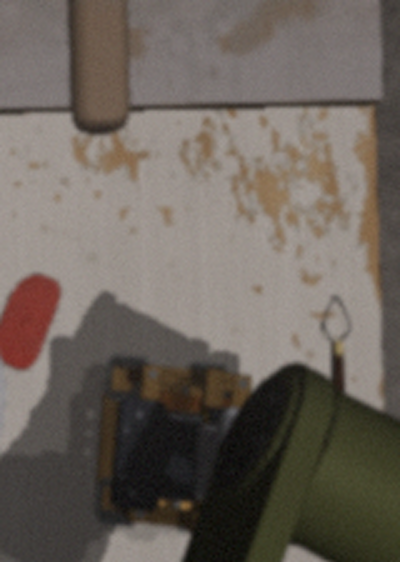

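```bash
cat > ov.py <<'E'
from h import *
import pickle,sys
tag=sys.argv[1]; cs=pickle.load(open(tag+'.pkl','rb')); z=float(sys.argv[2]);
pt=[float(sys.argv[3]),float(sys.argv[4]),z,-.109]; pb=[.4521,-.2004,-.0043,-.1088]
def box(x0,x1,y0,y1,z): return [(x0,y0,z),(x1,y0,z),(x1,y1,z),(x0,y1,z)]
tr=[box(-62,62,-42,42,72),box(-62,62,-7,7,122)]+[box(sx*55-6,sx*55+6,sy*35-6,sy*35+6,0) for sx in(1,-1) for sy in(1,-1)]
br=[box(sx*55-18,sx*55+18,sy*35-18,sy*35+18,46) for sx in(1,-1) for sy in(1,-1)]
for n,F,sl in(('top',5,(200,285,380,480)),('side',6,(100,200,330,430))):
    im=cv2.resize(cs[n]['img'][sl[0]:sl[1],sl[2]:sl[3],::-1],None,fx=F,fy=F,interpolation=cv2.INTER_CUBIC)
    im=np.clip(im*1.5,0,255).astype(np.uint8)
    for p,L,col in((pt,tr,(0,255,0)),(pb,br,(255,0,255))):
        for l in L:
            uv=(proj(cs[n],model(*p,np.array(l)/1e3))-[sl[2],sl[0]]+.5)*F-.5
            cv2.polylines(im,[uv.round().astype(int)],True,col,1)
    cv2.imwrite(f'pics/ov_{tag}_{n}.png',im)
E
python3 ov.py d 0.066 .4521 -.2004
```

```text
(no output)
```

View pics/ov_d_side.png

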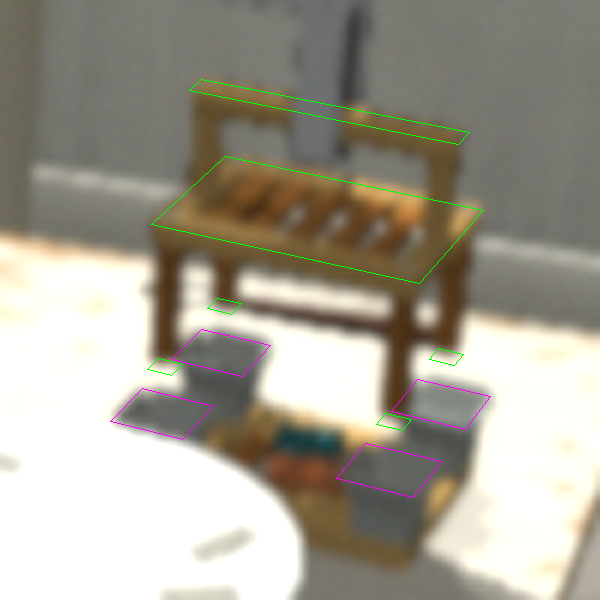

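View pics/ov_d_top.png

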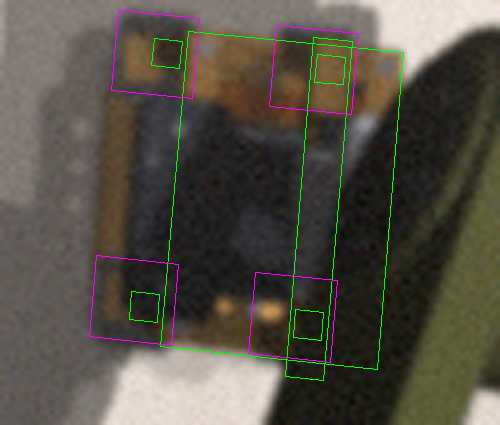

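play_rows --twist '[[0,0,0],[0,0,0],[0,0,0],[0,0,0],[0,0,0],[0,0,0],[0,0,0],[0,0,0]]' --travel '[[0,0,-0.1],[0,0,-0.1],[0,0,-0.1],[0,0,-0.1],[0,0,-0.1],[0,0,-0.1],[0,0,-0.05],[0,0,0]]' --grip '[1,1,1,1,1,1,1,1]'

```text
time_s: 10.1
ee_pos: [0.4523, -0.2, 0.1406]
eef_rot: [-1.571, -0.001, 3.032]
force: [0.4, 0.5, -2.2]
grip_width: 0.0134
```

```bash
python3 pic.py e; python3 ov.py e 0.033 .4521 -.2004
```

```text
10.2 [ 0.45255018 -0.20011526  0.14105385] [-1.57074942e+00  1.86607892e-04  3.03245307e+00] [-0.36572244 -0.77753506 -2.03629415] [ 0.05143603 -0.01292919 -0.02482663]
```

View pics/ov_e_side.png

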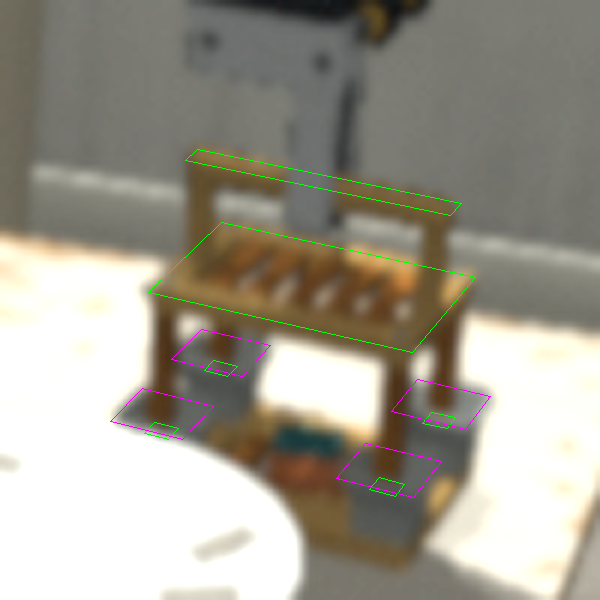

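All four posts are inside the rims, and there is no contact force yet. I'll lower it gently.

play_rows --twist '[[0,0,0],[0,0,0],[0,0,0],[0,0,0],[0,0,0],[0,0,0],[0,0,0]]' --travel '[[0,0,-0.08],[0,0,-0.08],[0,0,-0.08],[0,0,-0.08],[0,0,-0.06],[0,0,-0.04],[0,0,0]]' --grip '[1,1,1,1,1,1,1]'

```text
time_s: 10.9
ee_pos: [0.4524, -0.2, 0.1197]
eef_rot: [-1.571, -0.0, 3.032]
force: [0.2, 0.5, -2.7]
grip_width: 0.0136
```

play_rows --twist '[[0,0,0],[0,0,0],[0,0,0]]' --travel '[[0,0,-0.03],[0,0,-0.02],[0,0,0]]' --grip '[1,1,1]'

```text
time_s: 11.2
ee_pos: [0.4525, -0.2001, 0.1174]
eef_rot: [-1.571, 0.0, 3.032]
force: [0.3, 0.8, -1.9]
grip_width: 0.0141
```

play_rows --twist '[[0,0,0],[0,0,0],[0,0,0]]' --travel '[[0,0,-0.02],[0,0,-0.02],[0,0,0]]' --grip '[1,1,1]'

```text
time_s: 11.5
ee_pos: [0.4527, -0.2, 0.1172]
eef_rot: [-1.571, 0.001, 3.033]
force: [-8.8, 5.2, 20.6]
grip_width: 0.0137
```

```bash
python3 pic.py f; python3 ov.py f 0.010 .4521 -.2004
```

```text
11.6 [ 0.45269661 -0.20007419  0.11722895] [-1.57047300e+00  1.15535581e-03  3.03248637e+00] [-9.60853525  6.07018386 20.74300592] [1.02838588 1.65260341 0.02534882]
```

View pics/ov_f_side.png

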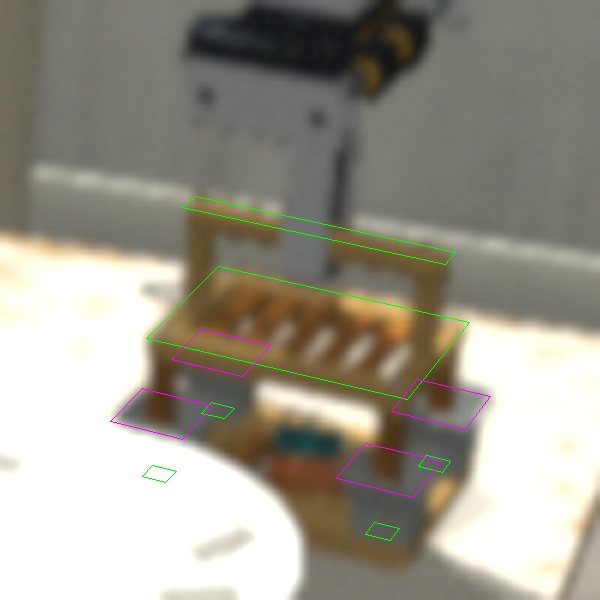

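play_rows --twist '[[0,0,0],[0,0,0],[0,0,0],[0,0,0],[0,0,0],[0,0,0],[0,0,0],[0,0,0],[0,0,0],[0,0,0]]' --travel '[[0,0,0.03],[0,0,0],[0,0,0],[0,0,0],[0,0,0],[0,0,0],[0,0,0],[0,0,0],[0,0,0],[0,0,0]]' --grip '[1,1,0.5,0.3,0,-0.2,-0.4,-0.4,-0.4,-0.4]' --force 20

```text
time_s: 12.6
ee_pos: [0.4525, -0.2001, 0.1169]
eef_rot: [-1.571, 0.0, 3.032]
force: [0.2, 0.6, -0.5]
grip_width: 0.0655
```

```bash
python3 pic.py g; python3 ov.py g 0.010 .4521 -.2004
```

```text
12.7 [ 0.45245158 -0.20008707  0.11693745] [-1.57079826e+00 -1.15257296e-05  3.03240178e+00] [-0.76882658 -0.21042527  0.64759614] [ 0.06468197 -0.0149994   0.03359911]
```

View pics/ov_g_side.png

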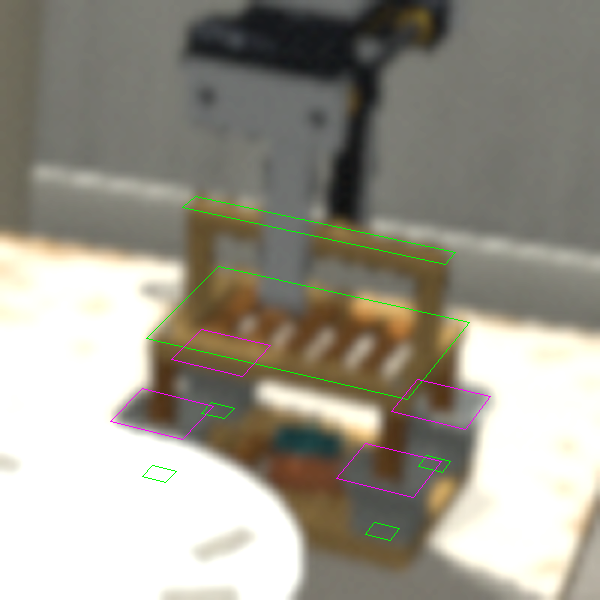

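play_rows --twist '[[0,0,0],[0,0,0],[0,0,0],[0,0,0],[0,0,0],[0,0,0],[0,0,0],[0,0,0],[0,0,0],[0,0,0],[0,0,0]]' --travel '[[0,0,0.05],[0,0,0.15],[0,0,0.25],[0,0,0.3],[0,0,0.3],[0,0,0.3],[0,0,0.3],[0,0,0.3],[0,0,0.2],[0,0,0.1],[0,0,0]]' --grip '[-0.4,-0.4,-0.4,-0.4,-0.4,-0.4,-0.4,-0.4,-0.4,-0.4,-0.4]'

```text
time_s: 13.8
ee_pos: [0.4526, -0.2001, 0.2301]
eef_rot: [-1.57, 0.001, 3.032]
force: [-0.1, -0.2, -0.8]
grip_width: 0.0657
```

play_rows --twist '[[0,0,0],[0,0,0],[0,0,0],[0,0,0],[0,0,0],[0,0,0],[0,0,0],[0,0,0],[0,0,0],[0,0,0],[0,0,0],[0,0,0]]' --travel '[[0,-0.2,0],[-0.1,-0.4,0],[-0.1,-0.4,0],[-0.1,-0.4,0],[-0.1,-0.4,0],[-0.1,-0.4,0],[-0.1,-0.4,0],[-0.1,-0.4,0],[-0.1,-0.4,0],[-0.1,-0.4,0],[0,-0.2,0],[0,0,0]]' --grip '[-0.4,-0.4,-0.4,-0.4,-0.4,-0.4,-0.4,-0.4,-0.4,-0.4,-0.4,-0.4]'

```text
time_s: 15.0
ee_pos: [0.4071, -0.401, 0.2286]
eef_rot: [-1.572, -0.001, 3.031]
force: [-0.2, 0.3, 0.0]
grip_width: 0.0657
```

```bash
python3 pic.py i; python3 ov.py i 0.010 .4521 -.2004
```

```text
15.1 [ 0.40753481 -0.39972407  0.22903649] [-1.57138516e+00 -4.93150011e-04  3.03246734e+00] [-0.48637991  0.71279453 -0.6743172 ] [ 0.04772551 -0.0084752   0.0261245 ]
```

View pics/ov_i_side.png

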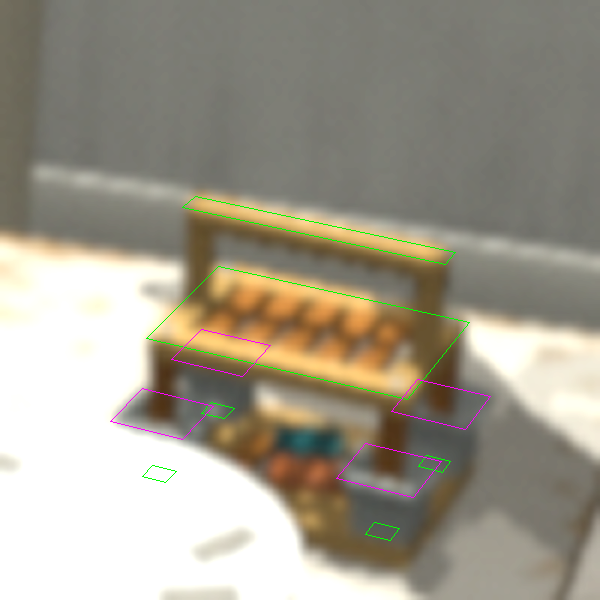

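View pics/ov_i_top.png

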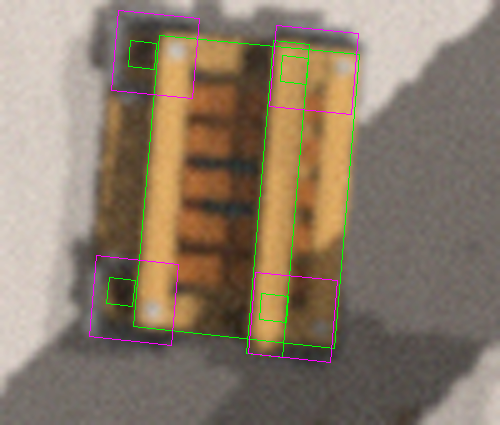

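```bash
python3 -c "
from station import ctrl
print(ctrl.hand_in())"
```

```text
the job is handed in; nothing more can be done
None
```

The tier is standing on the oblong base with all four posts in the sockets. I handed the job in at about 15 s, with the arm clear of everything. The hand-in reports no verdict.

- **Measuring:** I fitted the tier and the oblong base in both camera views. Both came out about 4 to 5 mm below the table. That is more than the 2 mm calibration error, but it was the same for both, so their relative position should hold.
- **Moving:** I gripped the bar at its middle and lifted the tier 15 cm, clear of the turntable. It stayed on the right-hand side of the table on the way to the base, and I lowered it until it touched down.
- **Touchdown:** The tool reached the sockets' floor at z 0.1172 m, against a predicted 0.1174 m. The force there was about 21 N upward, plus 11 N sideways. I backed off slightly before opening the fingers.
- **Last checks:** After the arm withdrew, the tier's outline at the home pose matched both pictures within about a pixel (about 2 mm) and looked level. In the side view the tile was still in the middle of the base, and the measured wrist force was near zero. No checks failed.

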